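# Make up the lighting kit tray and find the loaded lamp tin

## Robot

A 7-joint arm with a two-finger parallel gripper is mounted at the origin on the work surface. World frame = base frame: x ahead of the robot, y to its left, z up, the work surface at z = 0. Lengths are in m, angles in rad, forces in N, time in s.
With the tool pointing down it reaches from about 0.4 to 0.875 m from the base axis. Payload 19.3 kg.
Tool frame: the origin (TCP) lies at the very end of the fingers, on their centre line; the grasp point (between the pads) lies 19 mm behind it (manip.pinch_z is the distance from the TCP to the grasp point, in m); z points along the fingers, x is the direction in which the jaws open and shut, and the axes are right-handed (so a half turn about z gives the same grasp; the last joint's range is limited). The gripper opens to 85 mm and grips with 20 to 120 N. Pads are 22 mm wide; open, the fingers measure 114 mm over their backs; the gripper's body (76 mm by 85 mm) begins 54 mm behind the grasp point. The pads swing forward as they close: fully open they stand 13 mm farther back than shut.
Start: joints at [1.256, 0.521, -0.036, 1.599, 0.021, 1.021, -0.113], TCP at [0.151, -0.606, 0.231] pointing down, gripper open.
Joint ranges: [-2.91, 2.91], [-0.3, 2.13], [-1.5, 1.42], [0.17, 2.43], [-1.26, 4.41], [0.16, 1.93], [-2.52, 2.52]. Speed limits (rad/s): [1.89, 1.89, 2.39, 2.39, 3.01, 3.01, 3.01].

## Interface

Orientations are given as a unit quaternion [w, x, y, z].
In Python, from plant import manip gives the robot as it stands. Calls block until the motion is done:
- manip.goto(position, orientation): joint-space move of the TCP to a pose.
- manip.line_to(position, orientation=None, feed=0.15, f_stop=None): straight line of the TCP; orientation=None keeps the orientation; feed is the mean speed in m/s. With f_stop (N) it stops when the force on the tool has changed by that much, and returns True; else False.
- manip.goto_joints(angles): joint-space move.
- manip.set_gripper(opening, force=None): finger opening in m; force is the grip in N (None keeps the last); returns when the fingers have stopped.
- manip.hold(seconds).
- manip.inverse_kinematics(position, orientation): joint angles nearest the present ones, or None.
- manip.grab_frame(name): name is "side" or "top" or "wrist"; returns a dict with "frame" (480x640x3 uint8, red, green, blue), "fx", "fy", "cx", "cy" (pixels), "D" ([k1, k2, p1, p2, k3] as OpenCV has them; the pictures are not rectified), "cam_to_world" (4x4, takes a point from camera to world coordinates); the wrist camera has in their place "T_tool_cam" (4x4, takes a point from camera to tool coordinates, whose origin is the TCP and whose axes are the tool frame's). Camera axes: x right, y down, z forward; pixel columns grow to the right and rows downward; lengths in m; the calibration is good to about 2 mm. A picture is of the moment at which its call begins: read the wrist's pose just before it. There is no depth.
A pose or a line that the arm cannot do raises manip.PlanningError and nothing moves.
- manip.job_done(): hands the job in, once; it reports no verdict.
Trained networks look in the newest picture that a camera, given by its name, has taken for a name from the list of things; names that differ only in an ending like _2 or _b are one class to them, and where a whole thing is asked for, a point or a joint stands for the part that bears it (a point fixed in the world has none). Each returns a list of dicts, best first, with "conf" (0 to 1); they miss things now and then, are a little off and sometimes report something else, mostly with a low value. They report only what shows in the picture. A call takes as long as a camera call. They do not tell look-alikes from the thing itself.
- manip.look_for(camera, query): "extent" ([centre column, centre row, width, height] in pixels, round what is visible of it).
- manip.outline_of(camera, query): "mask" (480x640 bool, what is visible of it) and "extent" ([centre column, centre row, width, height] in pixels, round what is visible of it).
- manip.landmark_of(camera, query): "centre" ([column, row] in pixels: a listed point, or the origin of a listed thing).
Readings, each from a call of its own:
- manip.current_time_s(): time.
- manip.current_q(): joint angles.
- manip.current_qvel(): joint speeds.
- manip.current_joint_torque(): joint torques, N m.
- manip.current_tool_pos(): TCP position.
- manip.current_eef_rot(): TCP orientation.
- manip.current_contact_force(): force on the tool from outside, world axes, zero at the start.
- manip.current_moment(): the same for the moment, N m.
- manip.current_width(): finger opening in m.
Only numpy, scipy, OpenCV 4.12 (cv2) and the standard library are available. Lean on these libraries where they do the work, as an engineer would, in place of code of your own. Each camera call takes 0.05 s, during which the arm holds its last target.

## Task

Make up the lighting kit: seat every tool that lies on the bench (two to four of the spanner, corner bracket, T-key and lamp yoke) fully home in the cavity of the foam tray cut to its outline. Then lift the three look-alike lamp tins to find the one that is loaded, seat that tin upright and fully home in the tray's rectangular cavity, and stack the two empty ones squarely, one upright on the other, on the bench beside the tray; do not disturb the meter, cup or clamp box.

Things in the scene. Friction and masses are not known exactly. Their poses are not given: they have to be found in the camera images.
- tray: Fixed shadow-cut kit tray, 276 mm (x) by 204 mm (y) by 12 mm high: black foam over a yellow floor, so the five cavities show yellow. Cavities are 8 mm deep (their floor 4 mm above the bench) and have each part's outline with 3 mm spare on every side; a seated tool stands 14 mm proud. It lies at any yaw within about 9 degrees of the bench. Origin: centre of its underside; z up
- spanner: Steel open-ended spanner with a black-sleeved handle, lying flat, 150 mm long, 22 mm thick, 220 g. Handle 20 mm wide; big forked head 36 mm wide over the last 36 mm of the +x end; small square head 24 mm wide over the last 24 mm of the -x end. Origin: its centre, mid-thickness; x along it to the big head. A good grip is across the handle at the origin. Absent in some starts
- spanner_tip (a point): Point on the spanner: on the spanner's centre line inside its big fork, 70 mm along its x from the origin, mid-thickness
- cav_spanner (a point): Where the spanner's origin lies when it is seated: long cavity along the tray's -y side, big head towards the tray's +x (15 mm above the bench). The part may be either face up: its outline is the same when turned over
- cav_spanner_tip (a point): Where the point spanner_tip lies when the spanner is seated; from cav_spanner to here is the seated direction of the part's x
- bracket: Blue flat L bracket, 22 mm thick, 160 g: two equal arms, each 80 mm long outside and 24 mm wide. Origin: the inner corner, mid-thickness. x is its symmetry axis, from the elbow into the open side; the arms run at +45 and -45 degrees to x. A good grip is across an arm: at x 4, y -21 mm, closing along +45 degrees from x (or mirrored: y 21, -45 degrees). Absent in some starts
- bracket_tip (a point): Point on the bracket: point in the open side of the bracket, 40 mm along its x from the origin, mid-thickness
- cav_bracket (a point): Where the bracket's origin lies when it is seated: L cavity in the tray's -x +y corner, its elbow at that corner (15 mm above the bench). The part may be either face up: its outline is the same when turned over
- cav_bracket_tip (a point): Where the point bracket_tip lies when the bracket is seated; from cav_bracket to here is the seated direction of the part's x
- tee: Dark steel T-key with a green crossbar, lying flat, 22 mm thick, 170 g. Crossbar 70 mm long (along y), 20 mm wide, from x = -30 to -10 mm; stem 20 mm wide, from x = -10 to 60 mm. Origin on the stem's centre line, mid-thickness; x points from the crossbar to the stem's free end. A good grip is across the stem at x = 10 mm. Absent in some starts
- tee_tip (a point): Point on the tee: on the stem near its free end, 55 mm along its x from the origin, mid-thickness
- cav_tee (a point): Where the tee's origin lies when it is seated: T cavity in the middle of the tray's +y side, crossbar at the +y edge, stem pointing to -y (15 mm above the bench). The part may be either face up: its outline is the same when turned over
- cav_tee_tip (a point): Where the point tee_tip lies when the tee is seated; from cav_tee to here is the seated direction of the part's x
- yoke: Aluminium U-shaped lamp yoke lying flat, 22 mm thick, 150 g. Base bar 80 mm long (along y), 20 mm wide, from x = -20 to 0 mm; two legs 16 mm wide, from x = 0 to 36 mm, 48 mm apart inside. Origin: middle of the bar's inner edge, mid-thickness; x points to the open end. A good grip is across the bar's middle (x = -10 mm), one finger in the gap. Absent in some starts
- yoke_tip (a point): Point on the yoke: midway between the ends of the yoke's two legs, 36 mm along its x from the origin, mid-thickness
- cav_yoke (a point): Where the yoke's origin lies when it is seated: U cavity in the tray's +x +y corner, base bar along the +x edge, legs pointing to -x (15 mm above the bench). The part may be either face up: its outline is the same when turned over
- cav_yoke_tip (a point): Where the point yoke_tip lies when the yoke is seated; from cav_yoke to here is the seated direction of the part's x
- tin_a: One of three closed look-alike lamp tins, aluminium with a grey lid and a blank paper band, 90 mm (x) by 56 mm (y) by 45 mm high. Origin: centre of its underside; x along its length. Two are empty (100 to 160 g), one is loaded (370 to 490 g); nothing visible tells which, and the place tells nothing
- tin_b: One of three closed look-alike lamp tins, aluminium with a grey lid and a blank paper band, 90 mm (x) by 56 mm (y) by 45 mm high. Origin: centre of its underside; x along its length. Two are empty (100 to 160 g), one is loaded (370 to 490 g); nothing visible tells which, and the place tells nothing
- tin_c: One of three closed look-alike lamp tins, aluminium with a grey lid and a blank paper band, 90 mm (x) by 56 mm (y) by 45 mm high. Origin: centre of its underside; x along its length. Two are empty (100 to 160 g), one is loaded (370 to 490 g); nothing visible tells which, and the place tells nothing
- cav_tin (a point): Middle of the floor of the tray's rectangular tin cavity (96 by 62 mm, long side along the tray's x), where the underside centre of a seated tin lies, 4 mm above the bench; either way round. In the tray's +x -y corner
- meter: Green-grey bench multimeter lying on its back, 150 by 75 by 34 mm, at the far side of the bench: not part of the kit. Origin under its centre
- cup: Paper-white cup, 74 mm across and 85 mm high, beyond the work: not part of the kit. Origin under its centre
- clampbox: Open wooden clamp box, 90 by 160 by 70 mm, beyond the work: not part of the kit. Origin under its centre
Not all that is in view belongs to the job. What is meant by the spanner is not green, and is the smaller of those in its own colour.

How it is judged:
At the end, for the whole second after the job is handed in: Each tool present in its cavity (8 mm at origin, 10 mm at tip, under 4 mm proud); the loaded tin (told by its weight on the tray) upright in the tin cavity (8 mm, 0.15 rad, under 4 mm proud); the empty tins stacked upright on the bench, centres within 15 mm, square within 0.25 rad; all at rest (horizontal distance between spanner and cav_spanner below 0.008 m and horizontal distance between spanner_tip and cav_spanner_tip below 0.01 m and z of spanner in the frame of cav_spanner below 0.004 m and linear speed of each of spanner, bracket, tee, yoke, tin_a, tin_b, tin_c below 0.02 m/s and horizontal distance between bracket and cav_bracket below 0.008 m and horizontal distance between bracket_tip and cav_bracket_tip below 0.01 m and z of bracket in the frame of cav_bracket below 0.004 m and horizontal distance between tee and cav_tee below 0.008 m and horizontal distance between tee_tip and cav_tee_tip below 0.01 m and z of tee in the frame of cav_tee below 0.004 m and horizontal distance between yoke and cav_yoke below 0.008 m and horizontal distance between yoke_tip and cav_yoke_tip below 0.01 m and z of yoke in the frame of cav_yoke below 0.004 m and angle between each of tin_a, tin_b, tin_c's own z axis and vertical below 0.1 rad and ((horizontal distance between tin_a and cav_tin below 0.008 m and z of tin_a in the frame of cav_tin below 0.004 m and angle between the x axis of tin_a and the x axis of tray, either way round below 0.15 rad and contact force between tin_a and tray above 2.6 N and ((height (world z) of tin_b below 0.008 m and horizontal distance between tin_b and cav_tin above 0.07 m and horizontal distance between tin_b and tin_c below 0.015 m and height (world z) of tin_c between 0.04 and 0.05 m and angle between the x axis of tin_b and the x axis of tin_c, either way round below 0.25 rad) or (height (world z) of tin_c below 0.008 m and horizontal distance between tin_c and cav_tin above 0.07 m and horizontal distance between tin_c and tin_b below 0.015 m and height (world z) of tin_b between 0.04 and 0.05 m and angle between the x axis of tin_c and the x axis of tin_b, either way round below 0.25 rad))) or (horizontal distance between tin_b and cav_tin below 0.008 m and z of tin_b in the frame of cav_tin below 0.004 m and angle between the x axis of tin_b and the x axis of tray, either way round below 0.15 rad and contact force between tin_b and tray above 2.6 N and ((height (world z) of tin_a below 0.008 m and horizontal distance between tin_a and cav_tin above 0.07 m and horizontal distance between tin_a and tin_c below 0.015 m and height (world z) of tin_c between 0.04 and 0.05 m and angle between the x axis of tin_a and the x axis of tin_c, either way round below 0.25 rad) or (height (world z) of tin_c below 0.008 m and horizontal distance between tin_c and cav_tin above 0.07 m and horizontal distance between tin_c and tin_a below 0.015 m and height (world z) of tin_a between 0.04 and 0.05 m and angle between the x axis of tin_c and the x axis of tin_a, either way round below 0.25 rad))) or (horizontal distance between tin_c and cav_tin below 0.008 m and z of tin_c in the frame of cav_tin below 0.004 m and angle between the x axis of tin_c and the x axis of tray, either way round below 0.15 rad and contact force between tin_c and tray above 2.6 N and ((height (world z) of tin_a below 0.008 m and horizontal distance between tin_a and cav_tin above 0.07 m and horizontal distance between tin_a and tin_b below 0.015 m and height (world z) of tin_b between 0.04 and 0.05 m and angle between the x axis of tin_a and the x axis of tin_b, either way round below 0.25 rad) or (height (world z) of tin_b below 0.008 m and horizontal distance between tin_b and cav_tin above 0.07 m and horizontal distance between tin_b and tin_a below 0.015 m and height (world z) of tin_a between 0.04 and 0.05 m and angle between the x axis of tin_b and the x axis of tin_a, either way round below 0.25 rad))))); the robot touches nothing.
It fails at once if the meter is shifted by more than 4 cm or knocked over (distance of meter from where it was at the start of the episode above 0.04 m or angle between meter's own z axis and vertical above 0.5 rad).
It fails at once if the cup is shifted by more than 4 cm or knocked over (distance of cup from where it was at the start of the episode above 0.04 m or angle between cup's own z axis and vertical above 0.5 rad).
It fails at once if the clampbox is shifted by more than 4 cm or knocked over (distance of clampbox from where it was at the start of the episode above 0.04 m or angle between clampbox's own z axis and vertical above 0.5 rad).
Of spanner, bracket, tee, yoke only 2 to 4 are there at a start; the rules pass over those that are not, and their reading is None.
At some moment in a run one of spanner, bracket, tee, yoke may be knocked a few centimetres aside while the robot is not near it.
Once in a run the grip may slacken for a moment while it holds something.
It also fails if it takes over 210 s, if anything falls off the work surface, if the arm or the gripper's body presses on something with over 40 N, if the wrist force passes 120 N, or if a joint passes its speed limit or range.

## Working session

There is one attempt and no reset: what is moved stays moved. The work goes in short steps, each a Python script; the robot and the scene stay as the last script left them, time stands still between calls to the robot, and variables do not carry over. Pictures are saved under pics/ and viewed, and the job is handed in when it is done.

```bash
ls -la; mkdir -p pics; python3 - <<'E'
from plant import manip
import cv2, numpy as np
print(manip.current_time_s(), manip.pinch_z, manip.current_tool_pos(), manip.current_eef_rot(), manip.current_contact_force(), manip.current_width())
for c in ("side","top","wrist"):
    f=manip.grab_frame(c)
    cv2.imwrite(f"pics/{c}0.png",f["frame"][:,:,::-1])
    print(c,{k:(np.round(v,4).tolist() if k!='frame' else 0) for k,v in f.items()})
E
```

```text
total 12
drwxr-xr-x  3 agent agent 4096 Dec  7 07:21 .
drwxr-xr-x 23 root  root  4096 Dec  7 07:21 ..
drwxr-xr-x  2 agent agent 4096 Dec  7 07:21 pics
0.0 0.0187 [ 0.15137829 -0.60605384  0.23075202] [-3.16751471e-04  7.88139260e-01 -6.15496719e-01 -4.43344286e-04] [ 0.00236469  0.67252865 -0.47603896] 0.08489985551151805
side {'frame': 0, 'fx': 464.7107, 'fy': 464.7107, 'cx': 324.1078, 'cy': 237.8143, 'D': [-0.1106, 0.0, 0.0, 0.0, 0.0], 'cam_to_world': [[-0.8692, -0.3486, 0.3508, 0.0427], [-0.4944, 0.6316, -0.5972, 0.7059], [-0.0134, -0.6925, -0.7213, 0.9695], [0.0, 0.0, 0.0, 1.0]]}
top {'frame': 0, 'fx': 542.755, 'fy': 542.755, 'cx': 321.7281, 'cy': 242.8071, 'D': [0.0087, 0.0, 0.0, 0.0, 0.0], 'cam_to_world': [[-0.0105, -0.9975, 0.0698, 0.4232], [-0.9995, 0.0124, 0.0276, -0.0866], [-0.0284, -0.0695, -0.9972, 1.207], [0.0, 0.0, 0.0, 1.0]]}
wrist {'frame': 0, 'fx': 413.1546, 'fy': 413.1546, 'cx': 314.4026, 'cy': 240.6262, 'D': [-0.0044, 0.0, 0.0, 0.0, 0.0], 'T_tool_cam': [[1.0, 0.0005, -0.0009, 0.0002], [-0.0002, 0.9641, 0.2654, -0.0678], [0.001, -0.2654, 0.9641, -0.1422], [0.0, 0.0, 0.0, 1.0]]}
```

View pics/top0.png

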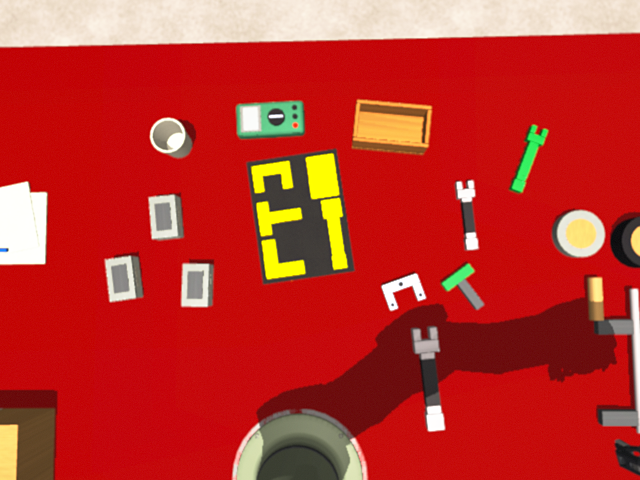

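View pics/side0.png

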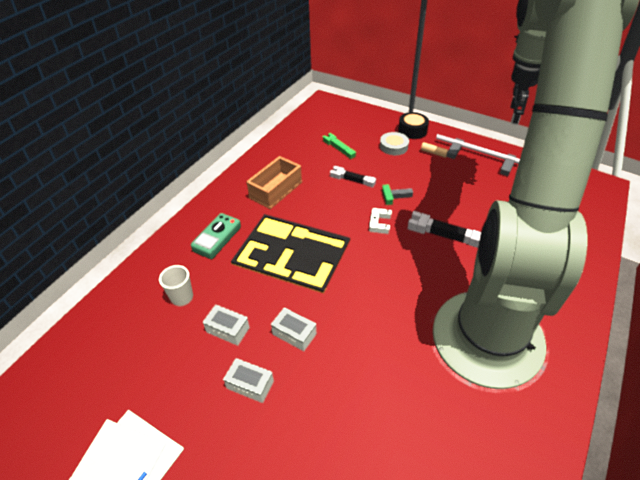

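```bash
cat > h.py <<'E'
from plant import manip
import cv2, numpy as np
from scipy.optimize import minimize
from scipy.spatial.transform import Rotation as R
T=0.022
def sq(x0,x1,y0,y1): return [(x0,y0),(x1,y0),(x1,y1),(x0,y1)]
c45=np.array([[1,1],[-1,1]])/np.sqrt(2)
def mm(p): return np.array(p,float)/1000
# outlines in part frame (mm) as list of rects (union)
PARTS={
 'spanner':[sq(-75,-51,-12,12),sq(-51,39,-10,10),sq(39,75,-18,18)],
 'tee':[sq(-30,-10,-35,35),sq(-10,60,-10,10)],
 'yoke':[sq(-20,0,-40,40),sq(0,36,24,40),sq(0,36,-40,-24)],
 'tin':[sq(-45,45,-28,28)],
 'tray':[sq(-138,138,-102,102)],
}
a=np.array
def _br():
    # elbow inner corner at origin; arms dirs at +-45deg
    u=a([1,1])/2**.5; v=a([1,-1])/2**.5
    f=lambda s,t:tuple(s*u+t*v)
    return [[f(-24,-24),f(56,-24),f(56,0),f(-24,0)],[f(-24,-24),f(0,-24),f(0,56),f(-24,56)]]
PARTS['bracket']=_br()
HT=dict(spanner=T,tee=T,yoke=T,bracket=T,tin=.045,tray=.012)
def grow(rects,g):
    out=[]
    for r in rects:
        r=a(r,float);c=r.mean(0)
        e1=(r[1]-r[0])/np.linalg.norm(r[1]-r[0]); e2=(r[3]-r[0])/np.linalg.norm(r[3]-r[0])
        s=[(-1,-1),(1,-1),(1,1),(-1,1)]
        out.append([tuple(r[i]+g*(s[i][0]*e1+s[i][1]*e2)) for i in range(4)])
    return out
def snap(cam):
    p=a(manip.current_tool_pos());q=a(manip.current_eef_rot())
    f=manip.grab_frame(cam)
    if cam=='wrist':
        M=np.eye(4);M[:3,:3]=R.from_quat(q,scalar_first=True).as_matrix();M[:3,3]=p
        f['cam_to_world']=M@a(f['T_tool_cam'])
    f['K']=a([[f['fx'],0,f['cx']],[0,f['fy'],f['cy']],[0,0,1.]]);f['D']=a(f['D'],float)
    f['W2C']=np.linalg.inv(a(f['cam_to_world']))
    return f
def proj(f,P):
    P=a(P,float).reshape(-1,3);W=f['W2C']
    return cv2.projectPoints(P,cv2.Rodrigues(W[:3,:3])[0],W[:3,3],f['K'],f['D'])[0].reshape(-1,2)
def unproj(f,uv,z):
    n=cv2.undistortPoints(a(uv,float).reshape(-1,1,2),f['K'],f['D']).reshape(-1,2)
    C=a(f['cam_to_world']);d=np.c_[n,np.ones(len(n))]@C[:3,:3].T;o=C[:3,3]
    return (o+d*((z-o[2])/d[:,2])[:,None])
S=4 # subpixel shift scale
def fill(img,uv,sc,off):
    cv2.fillPoly(img,[np.round((uv-off)*sc*16).astype(np.int32)],1,shift=4)
def T2(pose,pts):
    x,y,t=pose;c,s=np.cos(t),np.sin(t);p=a(pts)/1000
    return np.c_[x+c*p[:,0]-s*p[:,1],y+s*p[:,0]+c*p[:,1]]
def sil(f,rects,pose,z0,z1,shape,sc,off):
    m=np.zeros(shape,np.uint8)
    for r in rects:
        xy=T2(pose,r)
        P=np.vstack([np.c_[xy,np.full(4,z0)],np.c_[xy,np.full(4,z1)]])
        h=cv2.convexHull(proj(f,P).astype(np.float32)).reshape(-1,2)
        fill(m,h,sc,off)
    return m
def cav(f,rects,pose,shape,sc,off,zt=.012,zf=.004):
    ms=[]
    for z in (zt,zf):
        m=np.zeros(shape,np.uint8)
        for r in rects: 
            xy=T2(pose,r);fill(m,proj(f,np.c_[xy,np.full(4,z)]),sc,off)
        ms.append(m)
    return ms[0]&ms[1]
def fit(f,mask,name,pose0,kind='sil',z0=0.,step=(.006,.006,.08),sc=3):
    ys,xs=np.where(mask);pad=25
    x0,x1=max(xs.min()-pad,0),min(xs.max()+pad,640);y0,y1=max(ys.min()-pad,0),min(ys.max()+pad,480)
    off=a([x0-.5+.5/sc,y0-.5+.5/sc]);w,h=(x1-x0)*sc,(y1-y0)*sc
    M=cv2.resize(mask[y0:y1,x0:x1].astype(np.float32),(w,h),interpolation=cv2.INTER_LINEAR)>.5
    rects=PARTS[name] if kind=='sil' else grow(PARTS[name],3)
    def cost(p):
        m=(sil(f,rects,p,z0,z0+HT[name],(h,w),sc,off) if kind=='sil' else cav(f,rects,p,(h,w),sc,off))>0
        return 1-(m&M).sum()/max((m|M).sum(),1)
    best=None;p=a(pose0,float)
    for k in range(3):
        s=np.vstack([p]+[p+np.eye(3)[i]*step[i]/(1 if k==0 else 3)*(1 if k%2==0 else -1) for i in range(3)])
        r=minimize(cost,p,method='Nelder-Mead',options=dict(initial_simplex=s,xatol=5e-5,fatol=1e-4,maxiter=120));p=r.x
    return p,1-r.fun
def fit_multi(f,mask,name,yaws,kind='sil',z0=0.,xy=None):
    ys,xs=np.where(mask)
    c=unproj(f,[[xs.mean(),ys.mean()]],z0+.01)[0,:2] if xy is None else a(xy)
    cen=a([np.mean([a(r).mean(0) for r in PARTS[name]],axis=0)])
    rs=[]
    for t in yaws:
        p0=c-(T2([0,0,t],cen)[0])
        rs.append(fit(f,mask,name,[p0[0],p0[1],t],kind,z0,step=(.008,.008,.15)))
    return max(rs,key=lambda r:r[1])
def yellow(f):
    h=cv2.cvtColor(f['frame'],cv2.COLOR_RGB2HSV)
    return cv2.inRange(h,(22,120,90),(38,255,255))>0
def quat(yaw):
    # tool z down, tool x at angle yaw in world
    c,s=np.cos(yaw),np.sin(yaw)
    return R.from_matrix(np.c_[[c,s,0],[s,-c,0],[0,0,-1]]).as_quat(scalar_first=True)
E
python3 - <<'E'
from h import *
f=snap('top')
for n in ['spanner','tee','yoke','bracket','tin_a','meter','cup','clampbox','tray']:
    for d in manip.outline_of('top',n):
        e=a(d['extent']);print(n,round(d['conf'],2),np.round(e,0).tolist(),d['mask'].sum(),np.round(unproj(f,[e[:2]],.01)[0,:2],3))
for n in ['cav_spanner','cav_spanner_tip','cav_tee','cav_tee_tip','cav_yoke','cav_yoke_tip','cav_tin']:
    for d in manip.landmark_of('top',n):
        e=a(d['centre']);print(n,round(d['conf'],2),np.round(e,0).tolist(),np.round(unproj(f,[e[:2]],.01)[0,:2],3))
print(manip.current_time_s())
im=f['frame'][150:450,360:580,::-1];cv2.imwrite('pics/crop_sp.png',cv2.resize(im,None,fx=2.0,fy=2.0,interpolation=cv2.INTER_CUBIC))
E
```

```text
spanner 0.81 [530.0, 160.0, 37.0, 73.0] 943 [ 0.684 -0.514]
spanner 0.78 [428.0, 378.0, 34.0, 106.0] 1895 [ 0.212 -0.28 ]
spanner 0.64 [465.0, 214.0, 20.0, 70.0] 870 [ 0.566 -0.37 ]
spanner 0.56 [404.0, 290.0, 46.0, 36.0] 707 [ 0.402 -0.233]
spanner 0.27 [299.0, 216.0, 106.0, 139.0] 11351 [ 0.567 -0.003]
tee 0.9 [463.0, 287.0, 38.0, 46.0] 709 [ 0.406 -0.36 ]
tee 0.35 [402.0, 292.0, 44.0, 39.0] 654 [ 0.396 -0.229]
yoke 0.74 [401.0, 293.0, 42.0, 31.0] 555 [ 0.394 -0.227]
yoke 0.74 [392.0, 124.0, 78.0, 56.0] 3720 [ 0.771 -0.213]
bracket 0.37 [300.0, 216.0, 106.0, 141.0] 11330 [ 0.568 -0.006]
bracket 0.34 [124.0, 278.0, 39.0, 45.0] 1434 [0.433 0.387]
tin_a 0.77 [124.0, 279.0, 39.0, 41.0] 1362 [0.431 0.386]
tin_a 0.76 [196.0, 285.0, 33.0, 43.0] 1221 [0.417 0.227]
tin_a 0.57 [166.0, 216.0, 37.0, 47.0] 1303 [0.571 0.295]
meter 0.85 [273.0, 122.0, 69.0, 37.0] 2404 [0.78  0.053]
cup 0.69 [172.0, 138.0, 42.0, 39.0] 1144 [0.749 0.283]
clampbox 0.78 [391.0, 127.0, 78.0, 57.0] 3751 [ 0.765 -0.211]
tray 0.6 [301.0, 218.0, 111.0, 139.0] 11533 [ 0.563 -0.008]
cav_spanner 0.72 [197.0, 284.0] [0.419 0.224]
cav_spanner 0.66 [334.0, 234.0] [ 0.526 -0.082]
cav_spanner 0.33 [480.0, 304.0] [ 0.368 -0.396]
cav_spanner_tip 0.89 [328.0, 203.0] [ 0.596 -0.069]
cav_spanner_tip 0.69 [275.0, 187.0] [0.633 0.049]
cav_spanner_tip 0.58 [464.0, 183.0] [ 0.636 -0.37 ]
cav_tee 0.87 [270.0, 214.0] [0.573 0.06 ]
cav_tee_tip 0.94 [295.0, 212.0] [0.577 0.006]
cav_yoke 0.59 [270.0, 171.0] [0.669 0.061]
cav_yoke_tip 0.59 [274.0, 187.0] [0.633 0.053]
cav_tin 0.6 [324.0, 176.0] [ 0.656 -0.059]
cav_tin 0.58 [271.0, 124.0] [0.778 0.057]
1.0
```

View pics/crop_sp.png

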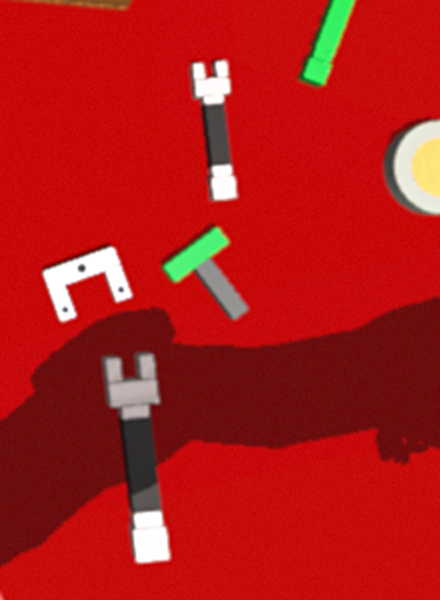

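The spanner candidates in the top view are green at (530,158), large steel at (428,378) and small steel at (467,215). The small steel one fits: it isn't green, it's the smaller of the two steel ones, and 70 px is about 150 mm. The tee is at (463,287), the yoke at (404,290), and there is no bracket. Next I'll fit poses.

```bash
cat >> h.py <<'E'
def notred(f):
    h=cv2.cvtColor(f['frame'],cv2.COLOR_RGB2HSV).astype(int)
    red=((h[...,0]<9)|(h[...,0]>171))&(h[...,1]>150)
    return ~red
def comp(mask,uv,rad=12):
    m=cv2.morphologyEx(mask.astype(np.uint8),cv2.MORPH_OPEN,np.ones((2,2),np.uint8))
    n,l,st,ce=cv2.connectedComponentsWithStats(m,connectivity=4)
    yy,xx=np.mgrid[:480,:640];near=((xx-uv[0])**2+(yy-uv[1])**2<rad**2)
    ids=[(np.sum(near&(l==i)),i) for i in np.unique(l[near]) if i>0]
    return l==max(ids)[1]
def draw(f,items,fn,crop=None,sc=1):
    im=f['frame'][:,:,::-1].copy()
    for name,pose,kind,z0 in items:
        rects=PARTS[name] if kind=='sil' else grow(PARTS[name],3)
        for z in ((z0,z0+HT[name]) if kind=='sil' else (.012,)):
            for r in rects:
                uv=proj(f,np.c_[T2(pose,r),np.full(4,z)])
                cv2.polylines(im,[np.round(uv).astype(int)],True,(255,0,255),1)
    if crop: im=im[crop[1]:crop[3],crop[0]:crop[2]]
    if sc!=1: im=cv2.resize(im,None,fx=sc,fy=sc,interpolation=cv2.INTER_NEAREST)
    cv2.imwrite(fn,im)
E
python3 - <<'E'
from h import *
import json
f=snap('top');nr=notred(f);ye=yellow(f)
Y8=np.arange(8)*np.pi/4
it=[];out={}
for n,uv,yaws,key in [('spanner',(467,215),[0.1],'spanner'),('tee',(463,287),Y8,'tee'),('yoke',(404,290),Y8,'yoke'),('tin',(125,278),[0],'t1'),('tin',(166,217),[0],'t2'),('tin',(197,285),[0],'t3')]:
    m=comp(nr,uv,14);p,s=fit_multi(f,m,n,yaws);print(key,m.sum(),np.round(p,4),round(s,3));it.append((n,p,'sil',0.));out[key]=p.tolist()
trayYaw=0.1
for n,uv,dy in [('spanner',(334,234),0),('tin',(324,176),0),('tee',(280,215),-np.pi/2),('yoke',(272,175),np.pi)]:
    m=comp(ye,uv,10);
    rs=fit_multi(f,m,n,[dy+trayYaw],'cav',xy=unproj(f,[[np.where(m)[1].mean(),np.where(m)[0].mean()]],.008)[0,:2])
    p,s=rs;print('cav',n,m.sum(),np.round(p,4),round(s,3),round(p[2]-dy,4));it.append((n,p,'cav',0.));out['cav_'+n]=p.tolist()
json.dump(out,open('top.json','w'))
draw(f,it,'pics/topfit.png',(90,140,510,320),1.9)
E
```

```text
spanner 943 [ 0.5618 -0.3771  0.0848] 0.892
tee 780 [ 0.4105 -0.3616  3.7606] 0.911
yoke 784 [ 0.4028 -0.2293  3.4871] 0.871
t1 1500 [0.4316 0.3802 0.1557] 0.949
t2 1441 [0.5658 0.2886 0.1073] 0.955
t3 1381 [ 0.416   0.2185 -0.0294] 0.952
cav spanner 1164 [ 0.5261 -0.0849  0.1477] 0.866 0.1477
cav tin 1304 [ 0.6558 -0.0577  0.1347] 0.913 0.1347
cav tee 883 [ 0.5643  0.054  -1.4472] 0.869 0.1236
cav yoke 883 [0.6631 0.0568 3.3014] 0.845 0.1598
```

View pics/topfit.png

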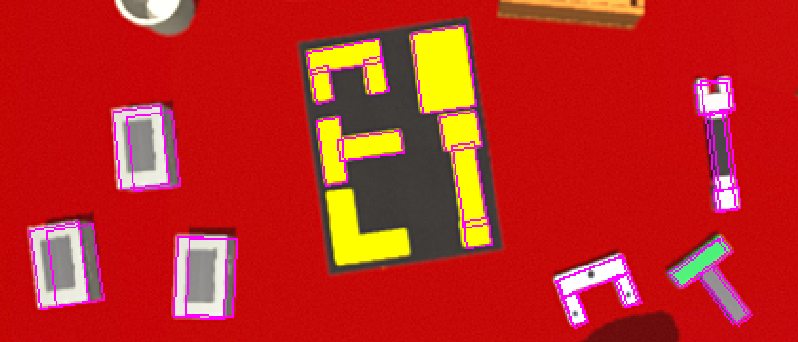

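```bash
cat > tray.py <<'E'
from h import *
import json
o=json.load(open('top.json'))
t0=manip.current_time_s()
yaw=0.14
best=None
for y in (yaw,yaw+np.pi):
    q=manip.inverse_kinematics([.565,.01,.19],quat(y));print(y,None if q is None else np.round(q,2))
    if q is not None and (best is None or abs(q[6])<best[0]): best=(abs(q[6]),y)
manip.goto([.565,.01 ,.19],quat(best[1]));print('t',manip.current_time_s()-t0)
manip.hold(.3)
f=snap('wrist');ye=yellow(f);it=[]
cv2.imwrite('pics/w_tray_raw.png',f['frame'][:,:,::-1])
for n,dy in [('spanner',0),('tin',0),('tee',-np.pi/2),('yoke',np.pi)]:
    p0=a(o['cav_'+n]);uv=proj(f,[[*T2(p0,[(-15,0) if n in('tee','yoke') else (0,0)])[0],.004]])[0]
    m=comp(ye,uv,8);p,s=fit(f,m,n,p0,'cav',step=(.004,.004,.03),sc=2)
    print(n,m.sum(),np.round(p,4),round(s,3),'yaw',round(p[2]-dy,4),'d',np.round((p-p0)*1000,1));it.append((n,p,'cav',0.));o['cav_'+n]=p.tolist()
json.dump(o,open('wr.json','w'));draw(f,it,'pics/w_tray.png')
E
python3 tray.py
```

```text
0.14 [ 0.35  0.55 -0.67  1.78  0.41  0.96 -0.34]
3.2815926535897932 [-0.84  0.86  1.23  1.84 -0.9   1.14 -2.29]
t 2.625
spanner 4780 [ 0.5298 -0.0837  0.1314] 0.886 yaw 0.1314 d [  3.7   1.2 -16.2]
tin 6324 [ 0.6588 -0.056   0.1374] 0.888 yaw 0.1374 d [2.9 1.7 2.6]
tee 6413 [ 0.5673  0.0543 -1.4363] 0.988 yaw 0.1345 d [ 3.   0.3 10.9]
yoke 6003 [0.6667 0.0577 3.279 ] 0.986 yaw 0.1374 d [  3.6   0.9 -22.4]
```

View pics/w_tray.png

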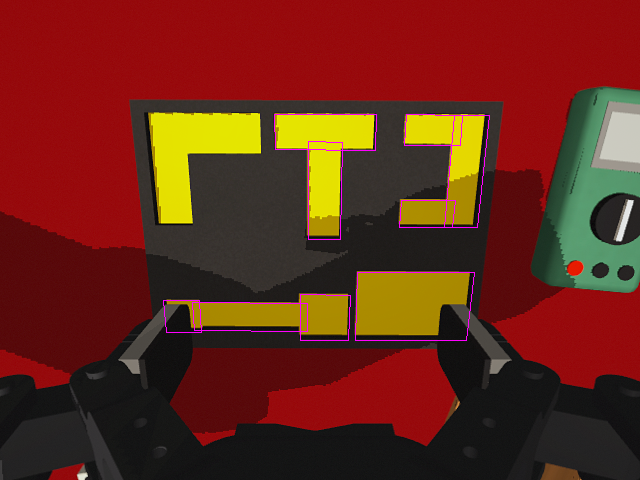

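```bash
cat > tray2.py <<'E'
from h import *
import json
o=json.load(open('wr.json'))
t0=manip.current_time_s()
manip.goto([.585,-.09 ,.19],quat(.137));print('t',manip.current_time_s()-t0)
manip.hold(.3)
f=snap('wrist');ye=yellow(f);it=[]
for n,dy in [('spanner',0),('tin',0),('tee',-np.pi/2),('yoke',np.pi)]:
    p0=a(o['cav_'+n]);uv=proj(f,[[*T2(p0,[(-15,0) if n in('tee','yoke') else (0,0)])[0],.004]])[0]
    m=comp(ye,uv,8);p,s=fit(f,m,n,p0,'cav',step=(.004,.004,.03),sc=2)
    print(n,m.sum(),np.round(p,4),round(s,3),'yaw',round(p[2]-dy,4),'d',np.round((p-p0)*1000,1));it.append((n,p,'cav',0.))
    if s>.95 and n in ('spanner','tin'): o['cav_'+n]=p.tolist()
json.dump(o,open('wr.json','w'));draw(f,it,'pics/w_tray2.png')
E
python3 tray2.py
```

```text
t 0.4916999999999998
spanner 7350 [ 0.5295 -0.0839  0.1344] 0.984 yaw 0.1344 d [-0.3 -0.2  3. ]
tin 9327 [ 0.6588 -0.056   0.1374] 0.988 yaw 0.1374 d [0. 0. 0.]
tee 4036 [ 0.5675  0.0542 -1.4419] 0.987 yaw 0.1289 d [ 0.1 -0.1 -5.6]
yoke 4712 [0.6667 0.0575 3.2798] 0.98 yaw 0.1382 d [-0.  -0.2  0.8]
```

View pics/w_tray2.png

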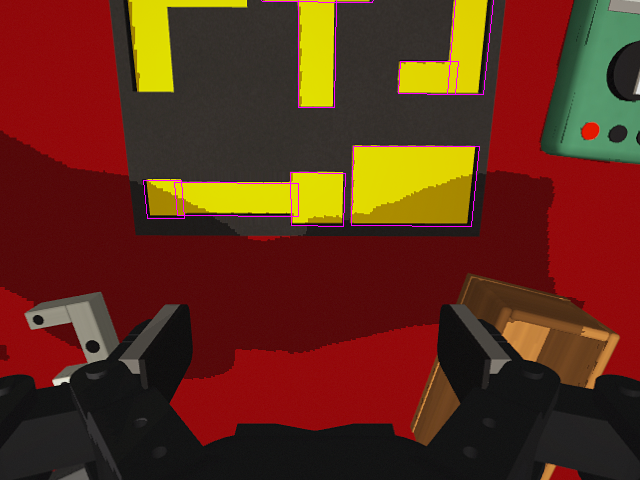

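```bash
cat >> h.py <<'E'
import json
def pickyaw(xy,z,y):
    c=[]
    for k in (0,1,-1):
        q=manip.inverse_kinematics([xy[0],xy[1],z],quat(y+k*np.pi))
        if q is not None: c.append((abs(q[6])+.3*abs(q[4])+.3*abs(q[2]),y+k*np.pi))
    return min(c)[1]
def view(name,pose,gyaw,z=.2,back=.05,z0=0.,kind='sil',fn=None,maskf=None,rad=10):
    """move so the part at pose shows ahead of the fingers; tool y = (s,-c)"""
    ty=a([np.sin(gyaw),-np.cos(gyaw)])
    xy=a(pose[:2])-back*ty*(1)
    # part should appear in upper image = tool -y side of the TCP
    xy=a(pose[:2])+back*ty
    manip.goto([*xy,z],quat(gyaw));manip.hold(.25)
    f=snap('wrist');mk=(maskf or notred)(f)
    cen=np.mean([a(r).mean(0) for r in PARTS[name]],axis=0) if name not in('yoke','tee') else (-15,0)
    uv=proj(f,[[*T2(pose,[cen])[0],z0+HT[name]]])[0]
    m=comp(mk,uv,rad)
    p,s=fit(f,m,name,pose,kind,z0,step=(.006,.006,.06),sc=2)
    if fn: draw(f,[(name,p,kind,z0)],fn)
    return f,m,p,s
E
cat > tin.py <<'E'
from h import *
import sys
k=sys.argv[1]
o=json.load(open('wr.json'));t0=manip.current_time_s()
p=a(o[k]);gy=pickyaw(p[:2],.2,p[2]+np.pi/2);print('gy',gy,np.round(manip.inverse_kinematics([*p[:2],.2],quat(gy)),2))
f,m,p,s=view('tin',p,gy,z=.2,back=.04,fn=f'pics/v_{k}.png')
print(k,m.sum(),np.round(p,4),round(s,3),'d',np.round((p-a(o[k]))*1000,1));o[k]=p.tolist()
if s<.93: sys.exit('bad fit')
gy=gy+(p[2]+np.pi/2-gy+np.pi/2)%np.pi-np.pi/2
manip.goto([*p[:2],.09],quat(gy))
manip.line_to([*p[:2],.02],feed=.1)
F0=a(manip.current_contact_force())
manip.set_gripper(.04,60);print('w',manip.current_width())
manip.line_to([*p[:2],.05],feed=.08);manip.hold(.3)
F1=np.mean([manip.current_contact_force() for _ in range(3)],axis=0)
print('F0',F0.round(2),'F1',F1.round(2),'dz',round((F1-F0)[2],2),'w',manip.current_width(),'tcp',np.round(manip.current_tool_pos(),4),'t',manip.current_time_s()-t0,manip.current_time_s())
o['gy_'+k]=gy;json.dump(o,open('wr.json','w'))
E
python3 tin.py t3
```

```text
gy 1.54137349068705 [ 0.2   0.51 -1.07  1.99  0.55  0.97  0.4 ]
t3 10359 [ 0.4195  0.2198 -0.0238] 0.983 d [3.5 1.3 5.6]
w 0.05463598026210581
F0 [ 0.36  0.14 -0.6 ] F1 [-0.66 -0.17 -1.68] dz -1.08 w 0.055010411275825524 tcp [0.4193 0.2198 0.0497] t 4.175000000000001 9.0417
```

```bash
ls pics
```

```text
crop_sp.png
side0.png
top0.png
topfit.png
v_t3.png
w_tray.png
w_tray2.png
w_tray_raw.png
wrist0.png
```

```bash
python3 - <<'E'
from h import *
f=snap('side');g=snap('wrist')
cv2.imwrite('pics/lift3.png',np.hstack([f['frame'][250:450,150:450,::-1],g['frame'][::2,::2,::-1][:200]]))
F=[manip.current_contact_force()[2] for _ in range(3)];print(F)
E
```

```text
[np.float64(-0.6976440253918823), np.float64(-0.6976440253918823), np.float64(-0.6976440253918823)]
```

View pics/lift3.png

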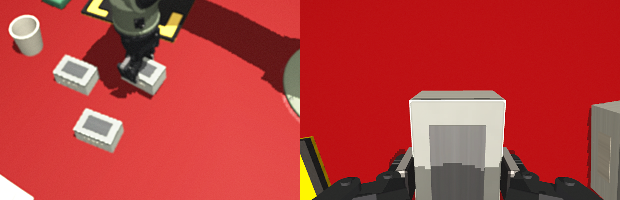

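View pics/v_t3.png

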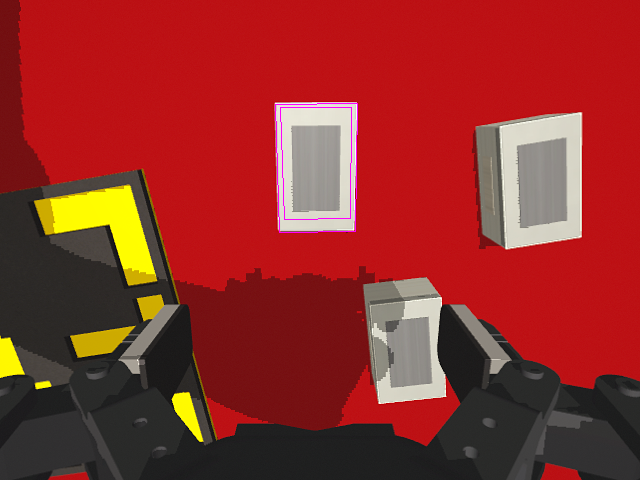

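```bash
cat >> h.py <<'E'
def fz(n=10):
    F=[]
    for _ in range(n): manip.hold(.03);F.append(manip.current_contact_force())
    return np.mean(F,0),np.std(F,0)
E
python3 - <<'E'
from h import *
o=json.load(open('wr.json'))
m,s=fz();print('held',m.round(2),s.round(2))
p=a(o['t3']);gy=o['gy_t3']
manip.line_to([*p[:2],.0205],feed=.06,f_stop=8);print(np.round(manip.current_tool_pos(),4))
tp=a(manip.current_tool_pos())
manip.set_gripper(.085);manip.line_to([*p[:2],.1],feed=.15)
m2,s=fz();print('free',m2.round(2),s.round(2),'dz',(m-m2)[2])
f,mk,p2,s=view('tin',p,gy,z=.2,back=.04,fn='pics/v_t3b.png')
d=a([*p2[:2]])-tp[:2];tx=a([np.cos(gy),np.sin(gy)]);ty=a([np.sin(gy),-np.cos(gy)])
print(np.round(p2,4),s,'bias tool x,y mm',d@tx*1000,d@ty*1000)
o['t3']=p2.tolist();json.dump(o,open('wr.json','w'));print(manip.current_time_s())
E
```

```text
held [ 0.18  0.09 -1.44] [0.46 0.22 0.47]
[0.4191 0.2196 0.0203]
free [ 0.03 -0.    0.15] [0.52 0.41 0.38] dz -1.5896377629655265
[ 0.4185  0.2202 -0.0246] 0.9824452901998098 bias tool x,y mm 0.6356644104602962 -0.6511139081546197
12.2
```

```bash
cat > tin2.py <<'E'
from h import *
import sys,subprocess
exec(open('tin.py').read())
m,s=fz(12);print('held',m.round(2),s.round(2))
E
python3 tin2.py t2
```

```text
gy 1.6781379903184837 [ 0.03  0.75 -0.98  1.57  0.66  1.18  0.6 ]
t2 10309 [0.5679 0.2904 0.097 ] 0.984 d [  2.1   1.8 -10.4]
w 0.05518626665038306
F0 [-0.05 -0.63 -0.45] F1 [-0.67  0.27 -4.17] dz -3.72 w 0.05509445329664384 tcp [0.5677 0.2903 0.0497] t 3.6000000000000014 15.8
held [-0.06  0.01 -4.28] [0.47 0.39 0.62]
```

View pics/v_t2.png

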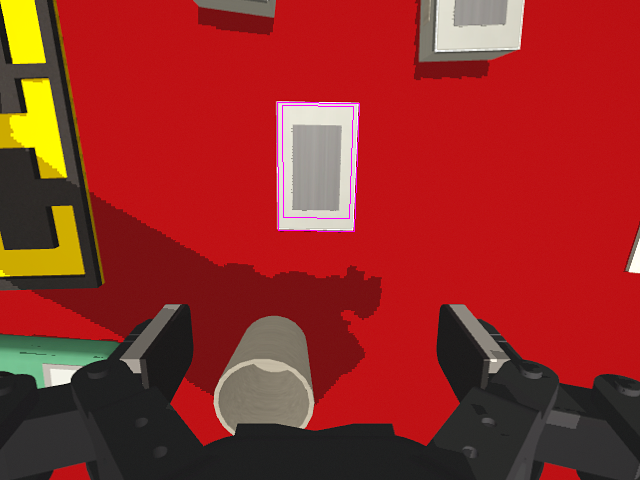

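```bash
cat >> h.py <<'E'
TY=.1365
def cav_true(o,n):
    p=a(o['cav_'+n]); return p[:2]-.0006*a([np.cos(TY),np.sin(TY)])
E
cat > puttin.py <<'E'
from h import *
o=json.load(open('wr.json'))
p=a(o['t2']);gy=TY+np.pi/2
manip.line_to([*p[:2],.17],feed=.15)
c=cav_true(o,'tin')
manip.goto([*c,.12],quat(gy));m,s=fz(8);print('held',m.round(2),manip.current_width(),'t',manip.current_time_s())
f=snap('wrist');cv2.imwrite('pics/held2.png',f['frame'][:,:,::-1])
manip.line_to([*c,.045],feed=.12)
r=manip.line_to([*c,.0235],feed=.03,f_stop=8);print('stop',r,np.round(manip.current_tool_pos(),4),np.round(manip.current_contact_force(),1),manip.current_time_s())
f=snap('wrist');cv2.imwrite('pics/put2.png',f['frame'][:,:,::-1])
E
python3 puttin.py
```

```text
held [ 0.09  0.01 -4.03] 0.05489300856595332 t 18.775
stop True [ 0.6579 -0.0561  0.0249] [-1.5  0.5  9.6] 20.2417
```

View pics/put2.png

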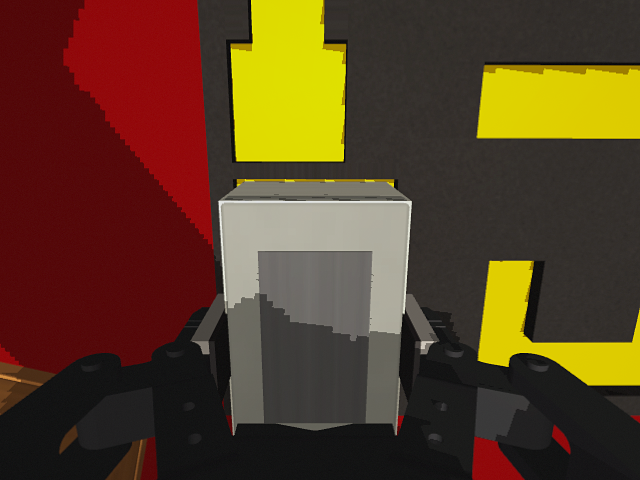

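```bash
cat > rel2.py <<'E'
from h import *
o=json.load(open('wr.json'));c=cav_true(o,'tin');gy=TY+np.pi/2
p=manip.current_tool_pos()
manip.set_gripper(.085);manip.line_to([p[0],p[1],.13],feed=.2)
f,mk,p2,s=view('tin',[*c,TY],gy,z=.2,back=.04,z0=.004,fn='pics/v_seat2.png',maskf=lambda f:(cv2.cvtColor(f['frame'],cv2.COLOR_RGB2HSV)[...,1]<90)&(f['frame'].max(2)>75))
print(np.round(p2,4),s,np.round((p2[:2]-c)*1000,1),manip.current_time_s())
E
python3 rel2.py
```

```text
[ 0.6574 -0.0554  0.1349] 0.9856415975465254 [-0.8  0.7] 22.1083
```

View pics/v_seat2.png

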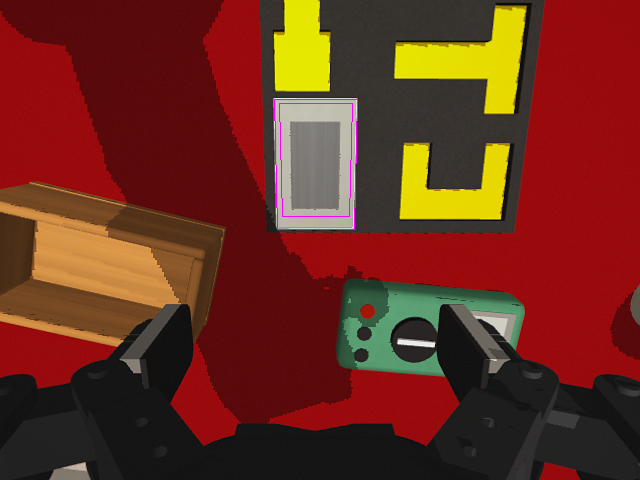

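```bash
cat > stack.py <<'E'
from h import *
exec(open('tin.py').read())
m,s=fz(12);print('held',m.round(2),s.round(2))
if m[2]<-2.6: sys.exit('heavy?!')
gyt=-.0246+np.pi/2;c=a([.4188,.2197])
manip.line_to([*p[:2],.14],feed=.15)
manip.goto([*c,.13],quat(gyt))
m,s=fz(6);print('held',m.round(2),manip.current_width())
manip.line_to([*c,.080],feed=.1)
r=manip.line_to([*c,.0655],feed=.03,f_stop=6);print('stop',r,np.round(manip.current_tool_pos(),4),np.round(manip.current_contact_force(),1))
pp=manip.current_tool_pos()
manip.set_gripper(.085);manip.line_to([pp[0],pp[1],.16],feed=.2)
f,mk,p2,s=view('tin',[*c,-.0246],gyt,z=.24,back=.04,z0=.045,fn='pics/v_stack.png')
HT['tin']=.09
p3,s3=fit(f,mk,'tin',p2,'sil',0.,sc=2)
print('top',np.round(p2,4),s,'both',np.round(p3,4),s3,manip.current_time_s())
E
python3 stack.py t1
```

```text
gy 1.7264787476301968 [-0.13  0.68 -1.05  1.73  0.65  1.12  0.34]
t1 10329 [0.4348 0.3823 0.1375] 0.985 d [  3.1   2.1 -18.1]
w 0.05494670460310599
F0 [0.32 0.09 0.72] F1 [ 0.04 -0.51 -0.86] dz -1.58 w 0.05500388842956085 tcp [0.4346 0.3822 0.0497] t 4.708400000000001 26.8167
held [-0.13 -0.05 -1.25] [0.54 0.55 0.55]
held [-0.09  0.02 -1.29] 0.05482750199990583
stop True [0.4188 0.2195 0.0657] [-1.9 -2.  11.2]
top [ 0.4181  0.2203 -0.0253] 0.9827213325970918 both [ 0.4181  0.2203 -0.0253] 0.9827213325970918 31.7833
```

View pics/v_stack.png

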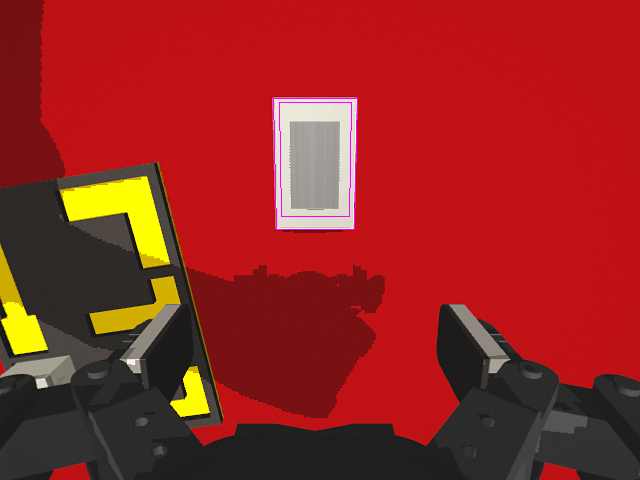

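```bash
cat > tool.py <<'E'
from h import *
import sys
n=sys.argv[1]
G={'spanner':((0,0),np.pi/2),'tee':((10,0),np.pi/2),'yoke':((-10,0),0.)}[n]
CD={'spanner':0,'tee':-np.pi/2,'yoke':np.pi}[n]
Z=.009
o=json.load(open('wr.json'));p=a(o[n]);ct=[*cav_true(o,n),TY+CD]
def gp(pose): return T2(pose,[G[0]])[0]
# refresh coarse from the top camera
f=snap('top');uv=proj(f,[[*T2(p,[(-15,0) if n!='spanner' else (0,0)])[0],.02]])[0]
opts=[]
for k in (-1,0,1,2,-2):
    qa=manip.inverse_kinematics([*gp(p),.1],quat(p[2]+G[1]+k*np.pi));qb=manip.inverse_kinematics([*gp(ct),.1],quat(ct[2]+G[1]+k*np.pi))
    if qa is not None and qb is not None: opts.append((max(abs(qa[6]),abs(qb[6])),k%2,qa.round(2).tolist(),qb.round(2).tolist()))
opts.sort();print(opts[0],[x[:2] for x in opts]);k=opts[0][1]
gy=p[2]+G[1]+k*np.pi
f,m,p,s=view(n,p,gy,z=.17,back=.05,fn=f'pics/v_{n}.png',rad=14)
print(n,m.sum(),np.round(p,4),round(s,3),'d',np.round((p-a(o[n]))*1000,1),'t',manip.current_time_s())
if s<.94: sys.exit('bad fit')
gy=p[2]+G[1]+k*np.pi
g=gp(p)-.0006*a([np.cos(gy),np.sin(gy)])
o[n]=p.tolist();o['k_'+n]=int(k);json.dump(o,open('wr.json','w'))
manip.set_gripper(.05);manip.goto([*g,.07],quat(gy))
r=manip.line_to([*g,Z],feed=.08,f_stop=10);print('down',r,np.round(manip.current_tool_pos(),4))
manip.set_gripper(.0,80);print('w',manip.current_width())
manip.line_to([*g,.06],feed=.1);m,_=fz(6);print('lift',m.round(2),manip.current_width(),manip.current_time_s())
f=snap('wrist');cv2.imwrite(f'pics/h_{n}.png',f['frame'][:,:,::-1])
E
python3 tool.py tee
```

```text
(np.float64(0.6923268115416503), 0, [0.98, 0.61, -0.48, 1.9, 0.41, 0.72, -0.69], [0.25, 0.68, -0.61, 1.83, 0.52, 0.8, -0.5]) [(np.float64(0.6923268115416503), 0), (np.float64(0.6923268115416504), 0), (np.float64(0.6923268115416507), 0), (np.float64(2.2535659793611), 1), (np.float64(2.2535659793611), 1)]
tee 6281 [ 0.4134 -0.3604  3.764 ] 0.963 d [2.9 1.2 3.4] t 34.35
down False [ 0.4051 -0.3658  0.0092]
w 0.017928991032150548
lift [-0.29 -0.25 -1.49] 0.01761652983019684 37.4917
```

```bash
python3 -c "
import cv2,numpy as np
L=[cv2.imread(f'pics/{x}_tee.png') for x in ('v','h')]
cv2.imwrite('pics/vh_tee.png',cv2.resize(np.hstack([i for i in L if i is not None]),None,fx=.62,fy=.62))"
```

```text
(no output)
```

View pics/vh_tee.png

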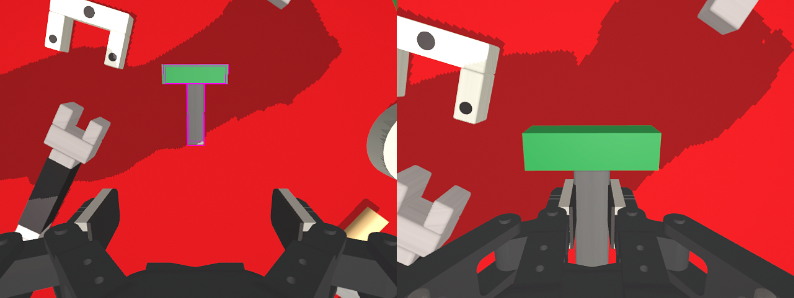

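```bash
cat > place.py <<'E'
from h import *
import sys
n=sys.argv[1]
G={'spanner':((0,0),np.pi/2),'tee':((10,0),np.pi/2),'yoke':((-10,0),0.)}[n]
CD={'spanner':0,'tee':-np.pi/2,'yoke':np.pi}[n]
o=json.load(open('wr.json'));ct=a([*cav_true(o,n),TY+CD])
gy=ct[2]+G[1]+o['k_'+n]*np.pi;g=T2(ct,[G[0]])[0]
if len(sys.argv)>3: g=g+a([float(sys.argv[2]),float(sys.argv[3])])
p=manip.current_tool_pos();manip.line_to([p[0],p[1],.12],feed=.2)
manip.goto([*g,.1],quat(gy));m,_=fz(5);print('held',m.round(2),manip.current_width(),manip.current_time_s())
f=snap('wrist');cv2.imwrite(f'pics/o_{n}.png',f['frame'][:,:,::-1])
manip.line_to([*g,.035],feed=.12)
r=manip.line_to([*g,.0122],feed=.03,f_stop=7);print('stop',r,np.round(manip.current_tool_pos(),4),np.round(manip.current_contact_force(),1),manip.current_width(),manip.current_time_s())
f=snap('wrist');cv2.imwrite(f'pics/p_{n}.png',f['frame'][:,:,::-1])
cv2.imwrite(f'pics/op_{n}.png',cv2.resize(np.hstack([cv2.imread(f'pics/{x}_{n}.png') for x in 'op']),None,fx=.62,fy=.62))
E
python3 place.py tee
```

```text
held [ 0.21  0.16 -1.59] 0.017829340204770124 39.7833
stop True [0.5679 0.0443 0.0137] [-1.6 -1.2 11.6] 0.017801963040231853 41.2
```

View pics/op_tee.png

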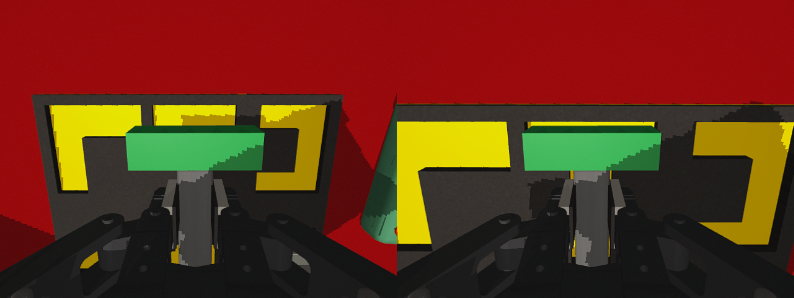

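```bash
cat > rel.py <<'E'
from h import *
import sys
n=sys.argv[1]
CD={'spanner':0,'tee':-np.pi/2,'yoke':np.pi}[n]
o=json.load(open('wr.json'));ct=a([*cav_true(o,n),TY+CD])
p=manip.current_tool_pos()
manip.set_gripper(.04);manip.line_to([p[0],p[1],.1],feed=.15)
gy=TY+(o['k_'+n]*np.pi if 0 else 0)
ty=a([np.sin(gy),-np.cos(gy)]);xy=ct[:2]+ty*.05
manip.goto([*xy,.17],quat(gy));manip.hold(.25);f=snap('wrist')
draw(f,[(n,ct,'sil',.004),(n,ct,'cav',0)],f'pics/r_{n}.png',(120,0,560,330),1.8);print(manip.current_time_s())
E
python3 rel.py tee
```

```text
43.0333
```

View pics/r_tee.png

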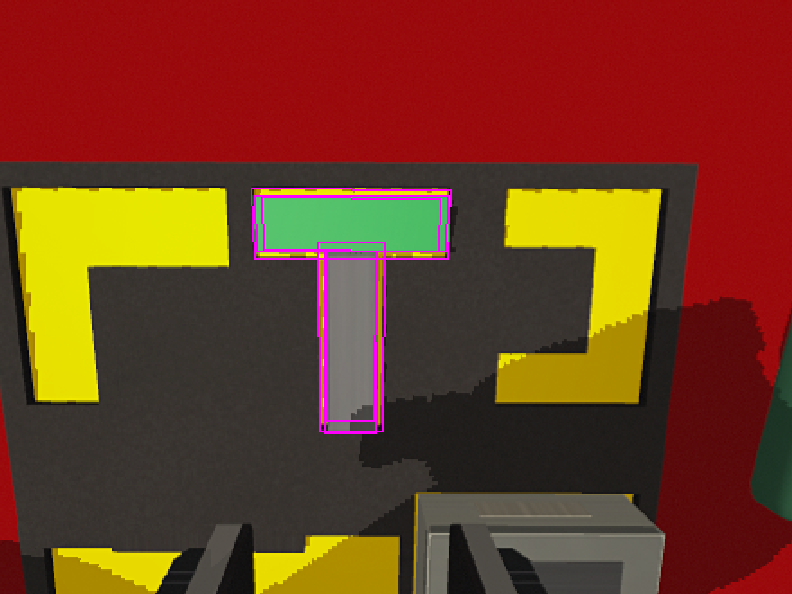

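Tee is seated. The tin at bottom right also sits inside its cavity. Yoke next.

```bash
python3 tool.py yoke; python3 -c "
import cv2,numpy as np
L=[cv2.imread(f'pics/{x}_yoke.png') for x in ('v','h')]
cv2.imwrite('pics/vh_yoke.png',cv2.resize(np.hstack([i for i in L if i is not None]),None,fx=.62,fy=.62))"
```

```text
(np.float64(0.5389835651192981), 1, [1.04, 0.63, -0.89, 2.08, 0.72, 0.77, 0.04], [0.29, 0.88, -0.79, 1.52, 0.69, 1.04, -0.54]) [(np.float64(0.5389835651192981), 1), (np.float64(0.5389835651192985), 1), (np.float64(2.377901418849202), 0), (np.float64(2.3779014188492105), 0), (np.float64(2.3779014188492105), 0)]
yoke 6273 [ 0.4074 -0.2275  3.4763] 0.979 d [  4.6   1.8 -10.9] t 44.6
down False [ 0.4165 -0.2246  0.0094]
w 0.017585019629732954
lift [ 0.29  0.05 -1.45] 0.017920454558132088 47.5667
```

View pics/vh_yoke.png

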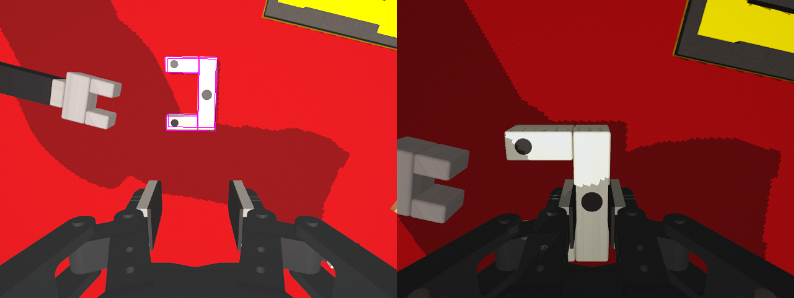

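```bash
python3 place.py yoke
```

```text
held [-0.04 -0.07 -1.3 ] 0.017980454268545165 49.6667
stop True [0.6758 0.0589 0.0137] [-3.  -0.8  9.7] 0.01777624182389931 51.0833
```

View pics/op_yoke.png

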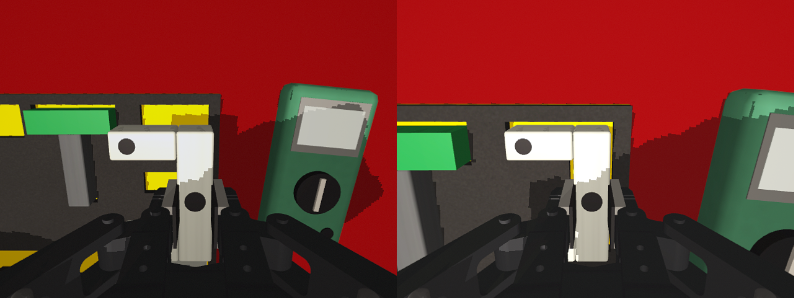

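```bash
python3 rel.py yoke && python3 tool.py spanner; python3 -c "
import cv2,numpy as np
L=[cv2.imread(f'pics/{x}_spanner.png') for x in ('v','h')]
cv2.imwrite('pics/vh_spanner.png',cv2.resize(np.hstack([i for i in L if i is not None]),None,fx=.62,fy=.62))"
```

```text
52.9417
(np.float64(1.5158352733593214), 0, [1.11, 1.0, -1.09, 1.52, 0.92, 1.2, 1.52], [0.81, 0.85, -1.14, 1.91, 0.92, 1.03, 0.96]) [(np.float64(1.5158352733593214), 0), (np.float64(1.5158352733593214), 0), (np.float64(1.5158352733593219), 0), (np.float64(1.7605254544507836), 1), (np.float64(1.760525454450784), 1)]
spanner 6705 [ 0.6141 -0.3667  0.0829] 0.928 d [52.4 10.4 -1.9] t 55.0833bad fit
[ WARN:0@0.029] global loadsave.cpp:275 findDecoder imread_('pics/h_spanner.png'): can't open/read file: check file path/integrity
```

View pics/r_yoke.png

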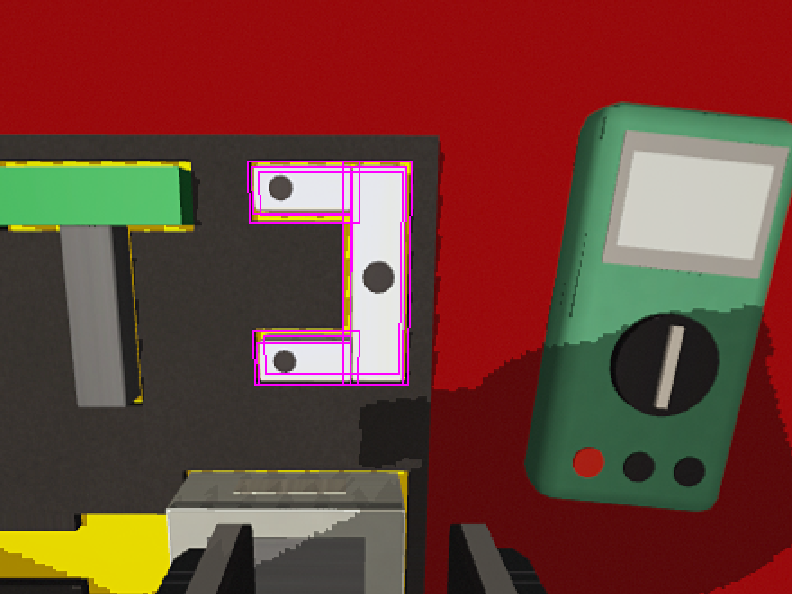

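View pics/vh_spanner.png

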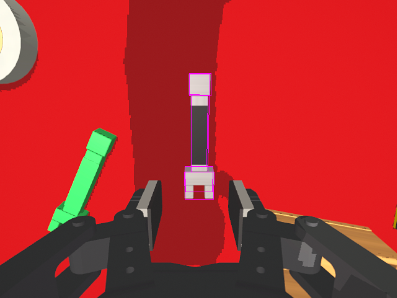

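The yoke is seated. The spanner has been knocked about 52 mm in +x since the first look. The overlay fits it at its new place, and the lower score comes from the fork slot, which my outline doesn't model. I'll re-view it from there and grasp.

```bash
python3 - <<'E'
import json
o=json.load(open('wr.json'));o['spanner']=[.6141,-.3667,.0829];json.dump(o,open('wr.json','w'))
E
sed -i 's/s<.94/s<.90/' tool.py; python3 tool.py spanner; python3 -c "
import cv2,numpy as np
L=[cv2.imread(f'pics/{x}_spanner.png') for x in ('v','h')]
cv2.imwrite('pics/vh_spanner2.png',cv2.resize(np.hstack([i for i in L if i is not None]),None,fx=.62,fy=.62))"
```

```text
(np.float64(1.513256921979919), 0, [1.01, 1.04, -1.08, 1.39, 0.93, 1.25, 1.51], [0.81, 0.86, -1.15, 1.91, 0.93, 1.04, 0.95]) [(np.float64(1.513256921979919), 0), (np.float64(1.5132569219799192), 0), (np.float64(1.51325692197992), 0), (np.float64(1.7839555700049758), 1), (np.float64(1.7839555700049763), 1)]
spanner 7604 [ 0.6144 -0.3666  0.088 ] 0.929 d [0.3 0.1 5.1] t 55.7583
down False [ 0.6148 -0.3672  0.0095]
w 0.018052460823003033
lift [ 0.12 -0.05 -2.43] 0.017676630783919036 58.6917
```

View pics/vh_spanner2.png

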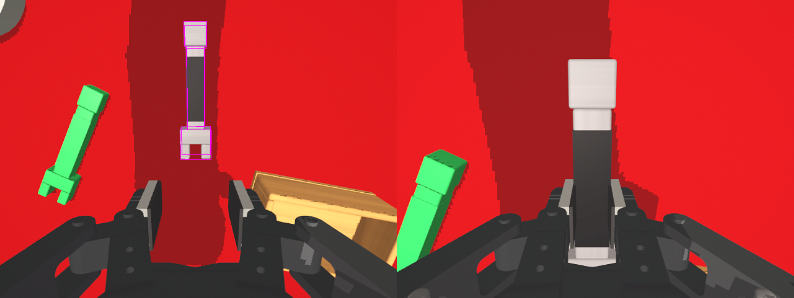

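```bash
python3 place.py spanner
```

```text
held [ 0.28 -0.03 -2.31] 0.018142947008976628 60.5
stop True [ 0.5288 -0.084   0.0137] [-0.3 -0.5 10.5] 0.01729098702141422 61.9167
```

View pics/op_spanner.png

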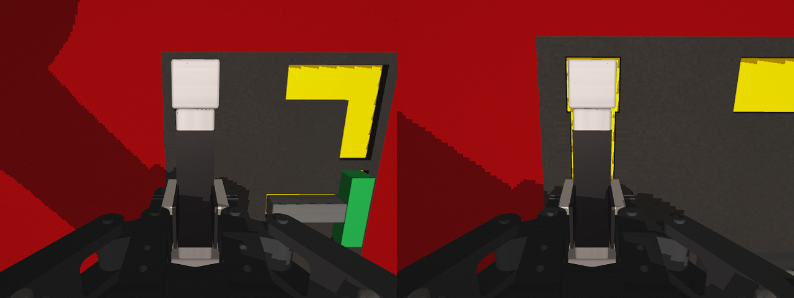

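```bash
python3 rel.py spanner; python3 - <<'E'
from h import *
o=json.load(open('wr.json'))
manip.goto([.45,-.35,.3],quat(.137));manip.hold(.5)
f=snap('top')
it=[(n,[*cav_true(o,n),TY+d],'sil',.004) for n,d in [('spanner',0),('tee',-np.pi/2),('yoke',np.pi),('tin',0)]]
cv2.imwrite('pics/final_raw.png',cv2.resize(f['frame'][130:320,110:380,::-1],None,fx=2.9,fy=2.9,interpolation=cv2.INTER_CUBIC))
g=snap('side');cv2.imwrite('pics/final_side.png',cv2.resize(g['frame'][140:420,140:440,::-1],None,fx=2,fy=2,interpolation=cv2.INTER_CUBIC))
print(manip.current_time_s())
E
```

```text
64.4833
66.125
```

View pics/r_spanner.png

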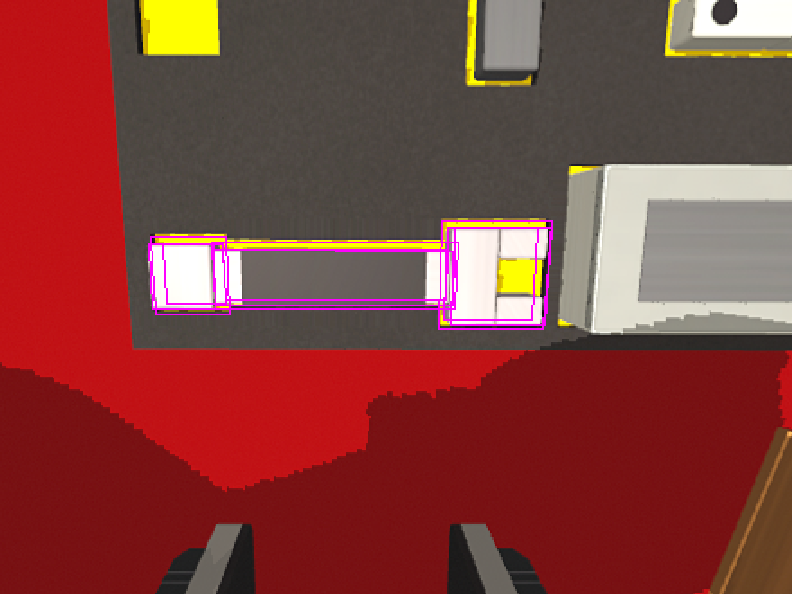

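View pics/final_raw.png

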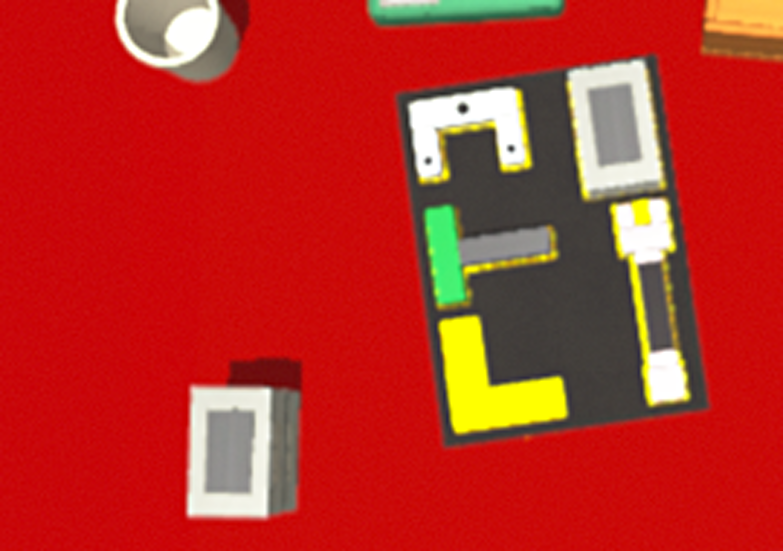

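View pics/final_side.png

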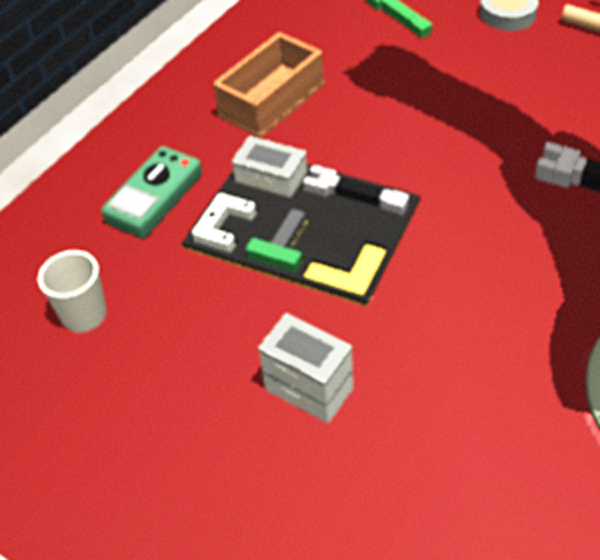

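```bash
python3 -c "
from plant import manip
manip.job_done();print(manip.current_time_s())"
```

```text
the job is handed in; nothing more can be done
the job is handed in; nothing more can be done
```

The kit is made up and handed in at about 66 s of the 210 s allowed. No verdict is reported back, so what follows rests on my own checks.

- **Tools:** The T-key, yoke and small steel spanner are in their cavities; no bracket was on the bench. The green spanner and the larger steel one were left alone. Each part stopped at the height of a seated part (tool tip at 13.7 mm, against 13.2–13.5 mm expected), and the close-up outlines lined up. The spanner had been knocked about 52 mm before I reached it, so I measured it again before gripping.
- **Tins:** They weighed about 1.6 N, 4.3 N and 1.3 N. The 4.3 N one is the loaded tin; it sits in the rectangular cavity within about 1 mm and 0.002 rad of its measured place. The two empty tins are stacked; their pose fits agree within 1 mm and 0.001 rad.
- **Last look:** The final top and side pictures show everything seated, the stack square, and the meter, cup and clamp box looking where they were. I did not re-measure those three. The arm was clear of everything.
- **Disagreements:** The top camera placed things 2–5 mm away from where the wrist camera did, so I used the wrist camera. The spanner's outline scored only 0.93 because its fork slot is not in my model, so I accepted it from the picture.

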